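# Set and lock the depth dial of a bamboo strip thicknesser

## Robot

A 7-joint arm with a two-finger parallel gripper is mounted at the origin on the work surface. World frame = base frame: x ahead of the robot, y to its left, z up, the work surface at z = 0. Lengths are in m, angles in rad, forces in N, time in s.
With the tool pointing down it reaches from about 0.425 to 0.875 m from the base axis. Payload 4.7 kg.
Tool frame: the origin (TCP) lies midway between the tips of the shut fingers; the grasp point (between the pads) lies 19 mm behind it (ctrl.grasp_offset is the distance from the TCP to the grasp point, in m); z points along the fingers, y is the line along which they close (so a half turn about z gives the same grasp; the last joint's range is limited). The gripper opens to 85 mm and grips with 20 to 120 N. Pads are 22 mm wide; open, the fingers measure 114 mm over their backs; the gripper's body (76 mm by 85 mm) begins 54 mm behind the grasp point. The pads swing forward as they close: fully open they stand 13 mm farther back than shut.
Start: joints at [-1.238, 0.321, -0.07, 1.45, 0.023, 1.371, -0.057], TCP at [0.204, 0.617, 0.231] pointing down, gripper open.
Joint ranges: [-2.86, 2.86], [-0.3, 2.09], [-1.38, 1.24], [0.06, 2.45], [-1.56, 4.7], [0.09, 2.05], [-2.69, 2.69]. Speed limits (rad/s): [2.57, 2.57, 3.14, 3.14, 3.14, 3.14, 3.14].

## Interface

Orientations are given as a unit quaternion [x, y, z, w].
In Python, from bench import ctrl, imaging gives the robot as it stands. The module is installed in compiled form; this text tells all that it offers.
- The arm moves only by the tool jog_arm, never from a script. Its argument "steps" is a list of rows, each a list of 7 numbers: the closure in counts, from 0 (fully open) to 255 (shut), then the shift along the tool's x, y, z in mm, then the turn, a rotation vector about the tool's x, y, z in degrees. In form: [[fingers, tx, ty, tz, wx, wy, wz], ...]. A call has 1 to 8 rows; each row is the pose to reach, as a shift and turn from the pose commanded when the call began, along the tool's axes at that moment; what a row does not reach only later rows make up. A row lasts 1/8 s, in which the tool goes at most 62.5 mm and 10.7 degrees, less where a joint would pass 70% of its speed; a pose out of reach is approached as far as the arm can. A call with a gripper value outside its range is refused whole. The fingers move at their own pace and stop on an object; "grip_force" is the grip in N (left out, the last holds). Time passes only in rows, so rows that repeat a pose let the fingers close. It gives the time, the measured TCP pose, the force, the opening and the grip force at its end, in the units of the state.
- ctrl.observe(): the state, without advancing time (a new reading comes with each control period).
- imaging.camera(name): name is "scene" or "top"; returns a dict with "pixels" (480x640x3 uint8, red, green, blue), "vfov" (degrees; the focal length in pixels is half the picture's height over the tangent of half this angle, whatever the lens; pixels are square), "cx", "cy" (the principal point, pixels), "cam_to_world" (4x4, takes a point from camera to world coordinates). Camera axes: x right, y up, looking along -z (the intrinsics and any distortion apply to the point x, -y, -z); pixel columns grow to the right and rows downward; lengths in m; the calibration is good to about 2 mm. A picture is of the moment at which its call begins. There is no depth.
- ctrl.sign_off(): hands the job in; it is judged then, once.
The state is a dict: "t": time; "qpos": joint angles; "joint_vel": joint speeds; "effort": joint torques, N m; "ee_pos": TCP position; "eef_rot": TCP orientation; "contact_force": force on the tool from outside, world axes, zero at the start; "moment": the same for the moment, N m; "finger_gap": opening from 0.0 (shut) to 1.0 (fully open); "grip_force": force on a finger pad.
Only numpy, scipy, OpenCV 4.12 (cv2) and the standard library are available. Lean on these libraries where they do the work, as an engineer would, in place of code of your own. Each camera call takes 0.05 s, during which the arm holds its last target. There are 200 camera calls.

## Task

On the bamboo strip thicknesser, turn the upper knob until its pointer arm points at the marker clip on the dial's rim. Then, with the knob left at that setting, turn the lock ring beneath it clockwise by its upright handle until it is tight against its stop. Leave the bench's other things undisturbed.

Things in the scene. Friction and masses are not known exactly. Their poses are not given: they have to be found in the camera images.
- spindle (a point): point on the upright axis that the knob and the lock ring share, 130 mm above the bench. It belongs to the thicknesser, a grey cast body fixed to the bench (base 200 x 180 mm, body 70 mm high, a bamboo strip 290 mm long lying through it along its x) with a dark steel dial, 164 mm across, on top (dial top 76 mm above the bench). Axes are those of the body, z up
- pointer (a point): point 3 mm short of the end of the pointer arm of the aluminium knob, 66 mm from the spindle axis (the arm ends at 69 mm), 130 mm above the bench; x points outward along the arm. The knob is a hub 54 mm across and 114 to 154 mm above the bench, with this single arm, 16 mm wide and 118 to 144 mm above the bench (its last 6 mm 10 mm wide). The arm can be pushed sideways at 50 mm from the axis with about 3 N and stays where it is left
- dialknob (a joint): turn of the knob, rad, 0 to 2.6, growing clockwise seen from above; it starts at 0.1 to 0.5 and the marker always lies clockwise of it, about 0.6 to 1.9 rad on, within its travel
- marker_top (a point): middle of the top of the marker, a plain brass clip fixed on the dial's rim, 22 mm radially x 12 mm wide, its top 102 mm above the bench and its middle 83 mm from the spindle axis (below and outside the pointer's end); x points outward along the radius. The marker sits at a different angle each time
- lock_handle (a point): middle of the lock ring's upright round black handle, 130 mm above the bench and 100 mm from the spindle axis; the handle is 22 mm across and stands 84 to 152 mm above the bench. x points outward along its arm, a 12 mm rod 93 mm above the bench, that joins it to the ring, a bright steel collar 74 mm across, 82 to 104 mm above the bench, under the knob. About 2 N sideways on the handle turns it and it stays where it is left
- lock (a joint): turn of the lock ring, rad, growing clockwise seen from above as it tightens; starts at 0 to 0.45, tight against its stop at 1.7. It does not move with the knob
- culm: bystander: half bamboo culm, 300 mm long, 104 mm wide, 54 mm high, lying on the bench; origin at the middle of its underside
- mallet: bystander: wooden mallet lying on the bench, head 130 mm x 64 mm, handle 200 mm; origin under the middle of the head
- block: bystander: wooden block 150 x 60 x 35 mm on the bench; origin at the middle of its underside

How it is judged:
On the way, in this order (a step that is already met when the one before it is completed fails the run):
1. the knob points at the marker (within 0.12 rad) and rests there while the lock ring is still loose (below 1.0 rad) (angle between the x axis of pointer and the x axis of marker_top, either way round below 0.12 rad and velocity of joint dialknob between -0.05 and 0.05 rad/s and value of joint lock below 1 rad), for 0.2 s.
2. the lock ring is tight (beyond 1.6 rad) with the knob still at the marker (within 0.12 rad) (value of joint lock above 1.6 rad and angle between the x axis of pointer and the x axis of marker_top, either way round below 0.12 rad), for 0.2 s.
At the end, for the whole second after the job is handed in: The knob's pointer arm points at the marker within 0.12 rad (about 7 degrees) and the lock ring is turned tight: beyond 1.6 rad, its stop being at 1.7 (all of step 2); the robot touches nothing.
It fails at once if a bystander (half culm, mallet or block) is shifted by more than 30 mm (distance of any of culm, mallet, block from where it was at the start of the episode above 0.03 m).
It also fails if it takes over 54 s, if anything falls off the work surface, if the arm or the gripper's body presses on something with over 40 N, if the wrist force passes 120 N, or if a joint passes its speed limit or range.

## Working session

There is one attempt and no reset: what is moved stays moved. The work goes in short steps, Python scripts to look and compute and a tool call to move; the robot and the scene stay as the last step left them, time stands still between calls to the robot, and variables do not carry over. Pictures are saved under pics/ and viewed, at most 10 in all, crops included, and the job is handed in when it is done.

Besides the shell and the picture viewer there is one more tool, called after "Request:" as name(argument=value, ...), one argument or row to a line, values as JSON. jog_arm: Moves the arm, as the interface text tells. Its arguments: {"type":"object","properties":{"steps":{"type":"array"},"grip_force":{"type":"number"}},"required":["steps"]}

```bash
mkdir -p pics
python3 - <<'E'
from bench import ctrl, imaging
import cv2,numpy as np,pickle
d={}
for n in("scene","top"):
    c=imaging.camera(n); d[n]=c; cv2.imwrite(f"pics/{n}0.png",c["pixels"][:,:,::-1]); print(n,{k:v for k,v in c.items() if k!="pixels"})
pickle.dump(d,open("c0.pkl","wb"))
s=ctrl.observe(); print(s)
E
```

```text
scene {'vfov': 46.663826069816416, 'cx': 317.97686054378835, 'cy': 241.14845399622646, 'cam_to_world': array([[-0.53433485, -0.46681667,  0.70467614,  1.42056338],
       [ 0.84524945, -0.30129663,  0.44133175,  0.51678354],
       [ 0.00629553,  0.83144606,  0.55556982,  0.75186254],
       [ 0.        ,  0.        ,  0.        ,  1.        ]])}
top {'vfov': 51.81712721679176, 'cx': 318.4075235887572, 'cy': 242.31233606453713, 'cam_to_world': array([[ 0.02903258,  0.98765313, -0.15394288,  0.42367587],
       [-0.99957701,  0.02894934, -0.00278278, -0.00248161],
       [ 0.00170812,  0.15395855,  0.98807583,  1.19081569],
       [ 0.        ,  0.        ,  0.        ,  1.        ]])}
{'t': 0.1, 'qpos': array([-1.23793186,  0.32175292, -0.07005942,  1.4515633 ,  0.02260863,
        1.37082703, -0.05693841]), 'joint_vel': array([ 0.00024022, -0.00187999,  0.00017115, -0.00335459, -0.00062954,
       -0.00015867, -0.00054002]), 'effort': array([-1.17023537e-04, -4.94881976e+01, -3.83832464e-01, -3.15210092e+01,
        1.30511899e-02,  7.41329393e-03, -1.93321966e-05]), 'ee_pos': array([0.20361441, 0.61676373, 0.2303249 ]), 'eef_rot': array([ 1.58724340e-01,  9.87322544e-01, -8.78129185e-04, -8.45152496e-05]), 'contact_force': array([-0.46825369, -0.21193274, -0.38299227]), 'moment': array([ 0.06452938, -0.00665641,  0.01126165]), 'grip_force': 0.0, 'finger_gap': 1.0019606083128232}
```

View pics/top0.png

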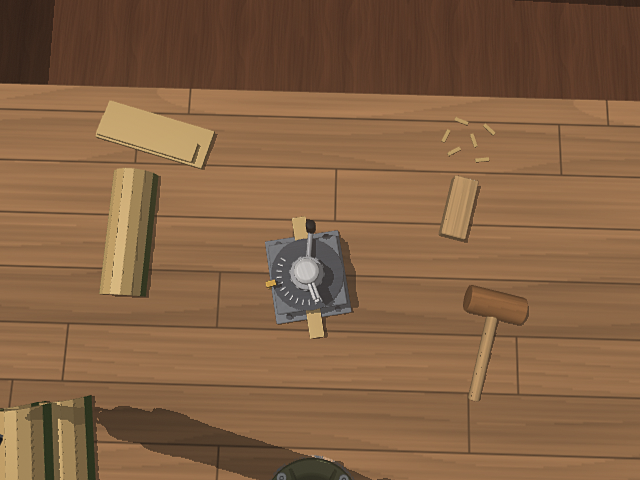

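View pics/scene0.png

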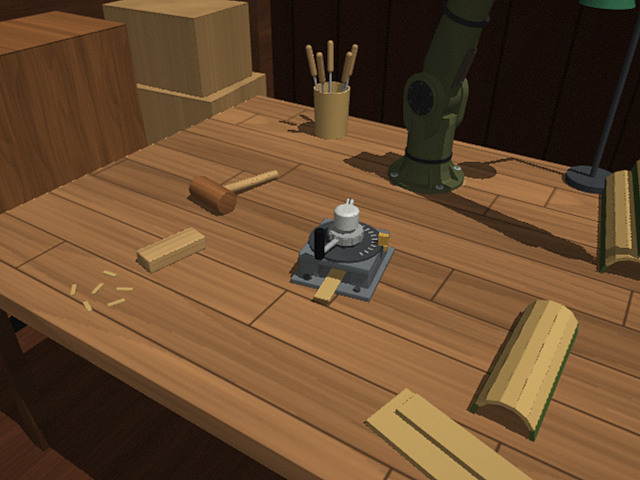

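The top picture shows the spindle near (306,270), the pointer arm towards (317,300), the brass marker near (271,284) and the black handle near (311,226). I'll enlarge both views to read these closer.

```bash
cat > h.py <<'E'
import numpy as np,cv2,pickle
def ray(c,u,v):
    f=240/np.tan(np.radians(c["vfov"])/2); M=c["cam_to_world"]
    return M[:3,3],M[:3,:3]@np.array([(u-c["cx"])/f,-(v-c["cy"])/f,-1])
def atz(c,u,v,z):
    o,d=ray(c,u,v); return o+d*(z-o[2])/d[2]
def proj(c,p):
    f=240/np.tan(np.radians(c["vfov"])/2); M=c["cam_to_world"]; q=M[:3,:3].T@(np.array(p)-M[:3,3])
    return np.array([c["cx"]-f*q[0]/q[2],c["cy"]+f*q[1]/q[2]])
def crop(c,x,y,w,h,k):
    return cv2.resize(c["pixels"][y:y+h,x:x+w,::-1],None,fx=k,fy=k,interpolation=cv2.INTER_CUBIC)
E
python3 - <<'E'
from h import *
d=pickle.load(open("c0.pkl","rb"))
a=crop(d["top"],250,210,110,120,5)
b=crop(d["scene"],285,190,120,120,5)[:, :250*5]
cv2.imwrite("pics/t1.png",a); cv2.imwrite("pics/s1.png",b)
E
```

```text
(no output)
```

View pics/t1.png

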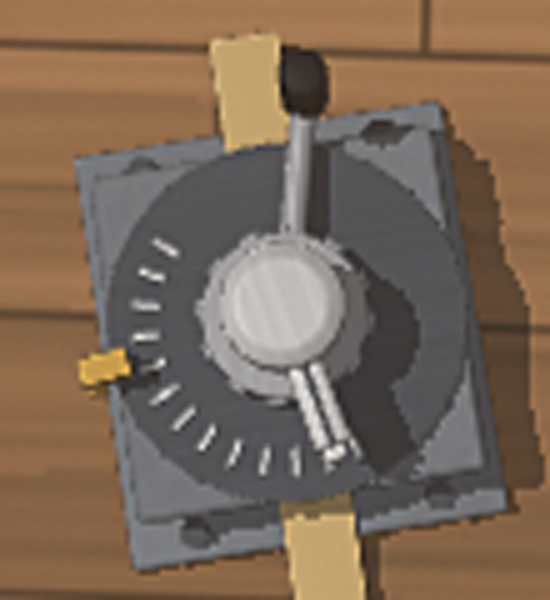

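View pics/s1.png

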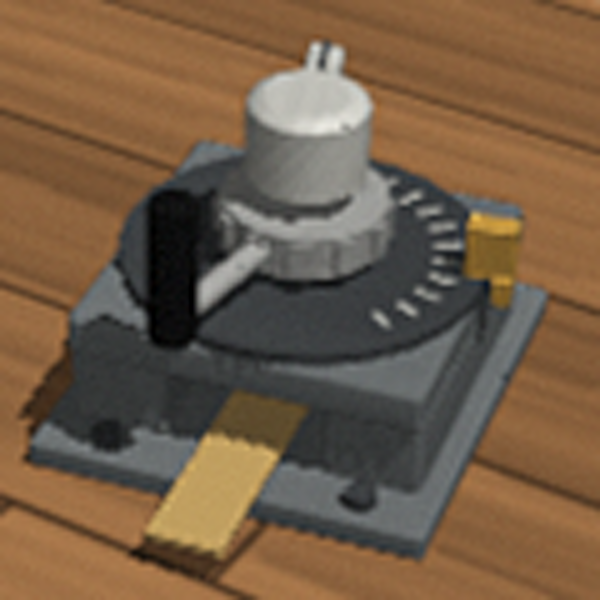

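Enlarged top view (divide by 5, add 250,210): hub top ~(285,307), dial centre ~(287,323), pointer end ~(341,450), marker top ~(104,366), handle top ~(306,80). The scene view agrees with these.

Run:
```python
from h import *
c=pickle.load(open("c0.pkl","rb")); t=c["top"]; s=c["scene"]
P=lambda x,y,z: atz(t,x/5+250-.4,y/5+210-.4,z)
S=lambda x,y,z: atz(s,x/5+285-.4,y/5+190-.4,z)
hub=P(285,307,.154);dial=P(287,323,.076)
print("hub",hub,"dial",dial,"S hub",S(310,103,.154),"S mark",S(496,222,.102),"S handle top",S(174,196,.152),"S tip",S(328,48,.144))
sp=(hub+dial)/2
for n,x,y,z in[("tip",341,450,.144),("mark",104,366,.102),("handle",306,80,.152)]:
    p=P(x,y,z);v=(p-sp)[:2];print(n,p,np.hypot(*v),np.degrees(np.arctan2(v[1],v[0])))
```

```text
hub [0.52340246 0.02350505 0.154     ] dial [0.523679   0.02431879 0.076     ] S hub [0.53008039 0.0297913  0.154     ] S mark [0.49632494 0.10450217 0.102     ] S handle top [0.62044836 0.01882834 0.152     ] S tip [0.46923929 0.00447857 0.144     ]
tip [ 0.46466574 -0.00179977  0.144     ] 0.06424449700637443 -156.40830612228578
mark [0.50003089 0.10362641 0.102     ] 0.08310903788010908 106.43213107218821
handle [0.62121356 0.01776118 0.152     ] 0.09786630279653882 -3.6033235316570296
```

```bash
cat >> h.py <<'E'
from scipy.spatial.transform import Rotation as Ro
SP=np.array([.5237,.0242])
def pol(r,a,z): a=np.radians(a); return [SP[0]+r*np.cos(a),SP[1]+r*np.sin(a),z]
def down(yaw): # tool y at world angle yaw, z down
    a=np.radians(yaw); y=np.array([np.cos(a),np.sin(a),0]); z=np.array([0,0,-1.]); return Ro.from_matrix(np.c_[np.cross(y,z),y,z])
def rows(s,tg):
    R=Ro.from_quat(s["eef_rot"]); 
    for p,yaw in tg: print(np.r_[(R.inv().apply(np.array(p)-s["ee_pos"])*1e3).round(1),np.degrees((R.inv()*down(yaw)).as_rotvec()).round(1)].tolist())
E
python3 - <<'E'
from h import *; from bench import ctrl
rows(ctrl.observe(),[([.40,.30,.23],90),(pol(50,203.6,.22),113.6),(pol(50,203.6,.117),113.6)])
E
```

```text
[-285.8, -239.2, 0.8, -0.1, -0.0, -18.3]
[36745.9, -33831.7, 65.8, -0.1, -0.0, -41.9]
[36745.9, -33831.5, 168.8, -0.1, -0.0, -41.9]
```

```bash
sed -i 's/a=np.radians(a); return/a=np.radians(a); r=r\/1e3; return/' h.py
python3 - <<'E'
from h import *; from bench import ctrl
rows(ctrl.observe(),[([.40,.30,.23],90),(pol(50,203.6,.22),113.6),(pol(50,203.6,.117),113.6)])
E
```

```text
[-285.8, -239.2, 0.8, -0.1, -0.0, -18.3]
[-452.4, -495.7, 11.2, -0.1, -0.0, -41.9]
[-452.4, -495.6, 114.2, -0.1, -0.0, -41.9]
```

Request:
jog_arm(
  steps=[
    [0,-45,-40,0,0,0,-5],
    [0,-90,-80,0,0,0,-10],
    [0,-135,-115,0,0,0,-15],
    [0,-180,-150,0,0,0,-18],
    [0,-225,-190,0,0,0,-18],
    [0,-262,-220,0,0,0,-18],
    [0,-286,-239,0,0,0,-18],
    [0,-286,-239,0,0,0,-18],
  ],
)

```text
t: 1.1
ee_pos: [0.402, 0.2979, 0.2312]
eef_rot: [0.005, 1.0, -0.0, 0.0]
contact_force: [-0.5, 0.6, -0.1]
finger_gap: 0.998
grip_force: 0.0
```

Run:
```python
from h import *; from bench import ctrl
s=ctrl.observe();print(s["t"],s["ee_pos"],s["qpos"].round(2))
rows(s,[(pol(50,203.6,.22),113.6),(pol(50,203.6,.117),113.6)])
```

```text
1.1 [0.40196424 0.29790685 0.23115745] [-0.84  0.    0.14  1.82  0.    1.32  0.87]
[-78.9, -292.9, 11.4, -0.0, -0.0, -24.2]
[-78.9, -292.9, 114.4, -0.0, -0.0, -24.2]
```

Request:
jog_arm(
  steps=[
    [0,-12,-45,2,0,0,-6],
    [0,-24,-90,4,0,0,-12],
    [0,-36,-135,6,0,0,-18],
    [0,-48,-180,8,0,0,-24],
    [0,-60,-225,11,0,0,-24],
    [0,-72,-265,11,0,0,-24],
    [0,-79,-293,11,0,0,-24],
    [0,-79,-293,11,0,0,-24],
  ],
)

```text
t: 2.1
ee_pos: [0.4783, 0.0062, 0.2202]
eef_rot: [-0.204, 0.979, -0.0, -0.0]
contact_force: [0.7, 1.3, 0.0]
finger_gap: 0.999
grip_force: 0.0
```

Run:
```python
from h import *; from bench import ctrl,imaging
s=ctrl.observe();print(s["t"],s["ee_pos"],s["qpos"].round(2))
rows(s,[(pol(50,203.6,.117),113.6)])
c=imaging.camera("scene"); cv2.imwrite("pics/s2.png",crop(c,270,120,140,150,4))
```

```text
2.1 [0.47826949 0.00620858 0.22021818] [-0.56 -0.06  0.48  1.89  0.03  1.3   1.89]
[1.2, -1.7, 103.2, -0.0, -0.0, -0.0]
```

View pics/s2.png

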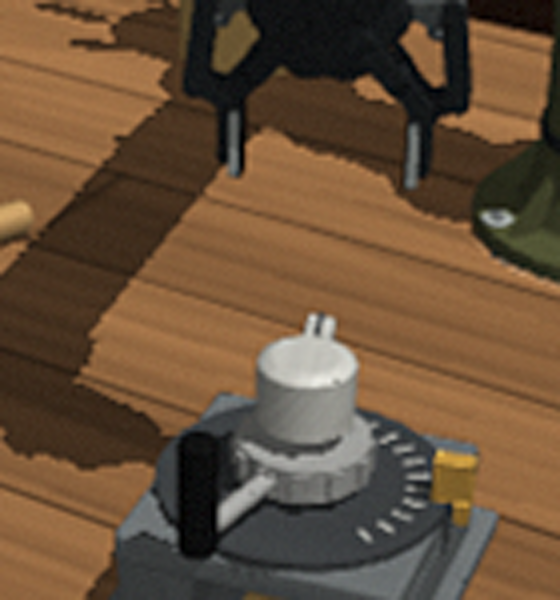

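The fingers, at (232,150) and (415,170) in the crop, straddle the pointer end at (320,325). I'll go down, narrow around the arm, then sweep.

Request:
jog_arm(
  steps=[
    [0,1,-1,35,0,0,0],
    [0,1,-2,70,0,0,0],
    [0,1,-2,90,0,0,0],
    [0,1,-2,103,0,0,0],
    [60,1,-2,103,0,0,0],
    [120,1,-2,103,0,0,0],
    [170,1,-2,103,0,0,0],
    [170,1,-2,103,0,0,0],
  ],
  grip_force=20,
)

```text
t: 3.15
ee_pos: [0.4784, 0.0051, 0.1179]
eef_rot: [-0.206, 0.979, 0.0, 0.001]
contact_force: [0.1, -0.1, -0.1]
finger_gap: 0.332
grip_force: 0.0
```

Run:
```python
from h import *; from bench import ctrl,imaging
s=ctrl.observe();print(s["t"],s["ee_pos"],s["finger_gap"],s["contact_force"])
rows(s,[(pol(50,a,.117),a-90) for a in np.linspace(203.6,106.4,17)[1:9]])
```

```text
3.15 [0.47837634 0.00509752 0.1179079 ] 0.3323727531325243 [ 0.0742164  -0.08668034 -0.10568057]
[0.5, 4.7, 0.9, 0.0, 0.1, 6.2]
[-0.3, 9.9, 0.9, 0.0, 0.1, 12.3]
[-1.7, 15.0, 0.9, 0.0, 0.1, 18.3]
[-3.7, 19.9, 0.9, 0.0, 0.1, 24.4]
[-6.1, 24.6, 0.9, 0.0, 0.1, 30.5]
[-9.0, 29.0, 0.9, 0.0, 0.1, 36.6]
[-12.4, 33.1, 0.9, 0.0, 0.1, 42.6]
[-16.2, 36.8, 0.9, 0.0, 0.1, 48.7]
```

Request:
jog_arm(
  steps=[
    [170,0.5,4.7,1,0,0,6.2],
    [170,-0.3,9.9,1,0,0,12.3],
    [170,-1.7,15,1,0,0,18.3],
    [170,-3.7,19.9,1,0,0,24.4],
    [170,-6.1,24.6,1,0,0,30.5],
    [170,-9,29,1,0,0,36.6],
    [170,-12.4,33.1,1,0,0,42.6],
    [170,-16.2,36.8,1,0,0,48.7],
  ],
)

```text
t: 4.15
ee_pos: [0.4769, 0.0443, 0.1163]
eef_rot: [0.218, 0.976, -0.001, -0.001]
contact_force: [-2.9, -2.8, 2.0]
finger_gap: 0.338
grip_force: 1.7
```

Run:
```python
from h import *; from bench import ctrl,imaging
s=ctrl.observe();print(s["t"],s["ee_pos"],s["finger_gap"],s["contact_force"])
rows(s,[(pol(50,a,.117),a-90) for a in np.linspace(203.6,106.4,17)[9:]])
```

```text
4.15 [0.47693797 0.04427489 0.11629797] 0.33775266850939334 [-2.91832389 -2.75238668  1.95222664]
[-1.1, 6.9, -0.7, -0.1, -0.1, 5.9]
[-1.9, 12.1, -0.7, -0.1, -0.1, 11.9]
[-3.3, 17.2, -0.7, -0.1, -0.1, 18.0]
[-5.2, 22.2, -0.8, -0.1, -0.1, 24.1]
[-7.6, 26.9, -0.8, -0.1, -0.1, 30.2]
[-10.5, 31.3, -0.8, -0.2, -0.1, 36.2]
[-13.9, 35.4, -0.8, -0.2, -0.1, 42.3]
[-17.7, 39.1, -0.8, -0.2, -0.0, 48.4]
```

Request:
jog_arm(
  steps=[
    [170,-1,5.5,0,0,0,5.9],
    [170,-1.9,11,0,0,0,11.9],
    [170,-3.3,16,0,0,0,18],
    [170,-5.2,21,0,0,0,24],
    [170,-7.6,26,0,0,0,30],
    [170,-10.5,30.5,0,0,0,36],
    [170,-14,34.5,0,0,0,42],
    [170,-17.7,38,0,0,0,48],
  ],
)

```text
t: 5.15
ee_pos: [0.5084, 0.0727, 0.1158]
eef_rot: [0.596, 0.803, -0.001, -0.002]
contact_force: [-4.3, 0.9, 1.2]
finger_gap: 0.332
grip_force: 1.6
```

Run:
```python
from h import *; from bench import ctrl,imaging
s=ctrl.observe();print(s["t"],s["ee_pos"],s["finger_gap"],s["contact_force"])
rows(s,[(pol(50,106.4,.117),16.4)])
```

```text
5.15 [0.50838425 0.07269953 0.11583787] 0.3322791565748754 [-4.25342148  0.86485484  1.24258991]
[-0.9, 1.0, -1.2, -0.2, -0.1, 0.5]
```

Request:
jog_arm(
  steps=[
    [170,0,1,0,0,0,0.5],
    [210,0,1,0,0,0,0.5],
    [255,0,1,0,0,0,0.5],
    [255,0,1,0,0,0,0.5],
    [255,0,1,0,0,0,0.5],
    [255,0,1,0,0,0,0.5],
  ],
  grip_force=25,
)

```text
t: 5.9
ee_pos: [0.5102, 0.0729, 0.1161]
eef_rot: [0.598, 0.802, -0.0, -0.001]
contact_force: [-4.4, 1.7, 0.5]
finger_gap: 0.181
grip_force: 24.4
```

Request:
jog_arm(
  steps=[
    [200,0,0,0,0,0,0],
    [120,0,0,0,0,0,0],
    [60,0,0,0,0,0,0],
    [40,0,0,0,0,0,0],
    [40,0,0,-20,0,0,0],
    [40,0,0,-60,0,0,0],
    [0,0,0,-100,0,0,0],
    [0,0,0,-120,0,0,0],
  ],
)

```text
t: 6.9
ee_pos: [0.5122, 0.0726, 0.2389]
eef_rot: [0.598, 0.801, 0.002, 0.001]
contact_force: [-0.2, 0.7, -0.2]
finger_gap: 0.997
grip_force: 0.0
```

Request:
jog_arm(
  steps=[
    [0,20,-40,0,0,0,0],
    [0,40,-80,0,0,0,0],
    [0,60,-120,0,0,0,0],
    [0,60,-120,0,0,0,0],
  ],
)

```text
t: 7.4
ee_pos: [0.3771, 0.0966, 0.2365]
eef_rot: [0.597, 0.802, 0.001, -0.0]
contact_force: [1.4, 0.3, -0.1]
finger_gap: 1.004
grip_force: 0.0
```

Run:
```python
from h import *; from bench import ctrl,imaging
s=ctrl.observe();print(s["t"],s["ee_pos"],s["finger_gap"],s["contact_force"])
d={n:imaging.camera(n) for n in("top","scene")}; pickle.dump(d,open("c1.pkl","wb"))
cv2.imwrite("pics/b.png",np.hstack([crop(d["top"],255,215,100,110,4),crop(d["scene"],300,190,100,110,4)]))
```

```text
7.4 [0.37707621 0.09663516 0.23653746] 1.0040109078149015 [ 1.42577388  0.33763766 -0.09921517]
```

View pics/b.png

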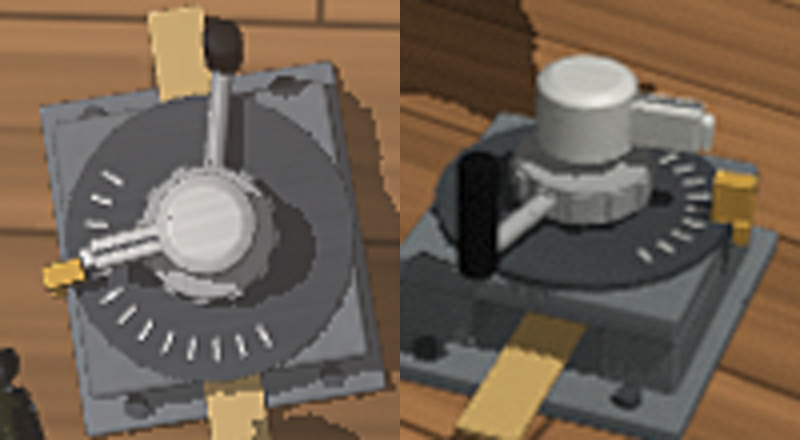

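The pointer end at (88,256) looks lined up with the marker at (63,272) in the left crop; checking this numerically, and planning the move to the handle.

Run:
```python
from h import *; from bench import ctrl
t=pickle.load(open("c1.pkl","rb"))["top"]
P=lambda x,y,z: atz(t,x/4+255-.4,y/4+215-.4,z)
for n,x,y,z,ctr in[("tip",88,256,.144,SP),("armline",88,256,.144,P(150,240,.144)[:2]),("mark",64,272,.102,SP),("handle",224,41,.152,SP)]:
    p=P(x,y,z);v=p[:2]-ctr;print(n,p,np.hypot(*v),np.degrees(np.arctan2(v[1],v[0])))
s=ctrl.observe()
print(s["qpos"].round(2))
rows(s,[(pol(100,-3.6,.236),16.4),(pol(100,-3.6,.236),86.4),(pol(100,-3.6,.236),45)])
```

```text
tip [0.50635785 0.08679001 0.144     ] 0.06494812814541867 105.48673887635528
armline [0.50635785 0.08679001 0.144     ] 0.0338674989416715 106.19877400905125
mark [0.50048345 0.10320563 0.102     ] 0.08234620282533445 106.3759223068126
handle [0.6228329  0.01824019 0.152     ] 0.09931189296748533 -3.440448733708635
[-0.75 -0.28  0.36  2.03  0.1   1.37 -0.13]
[-144.2, 211.7, 1.2, 0.1, -0.0, 0.1]
[-144.2, 211.7, 1.2, 0.1, 0.1, -69.9]
[-144.2, 211.7, 1.2, 0.1, 0.0, -28.5]
```

Request:
jog_arm(
  steps=[
    [0,-28,42,0,0,0,-10],
    [0,-56,84,0,0,0,-20],
    [0,-85,126,0,0,0,-30],
    [0,-114,168,0,0,0,-40],
    [0,-144,212,0,0,0,-50],
    [0,-144,212,0,0,0,-60],
    [0,-144,212,0,0,0,-70],
    [0,-144,212,0,0,0,-70],
  ],
)

```text
t: 8.5
ee_pos: [0.6242, 0.0171, 0.2355]
eef_rot: [0.032, 0.999, -0.001, -0.0]
contact_force: [0.4, -0.1, 0.6]
finger_gap: 0.998
grip_force: 0.0
```

Run:
```python
from h import *; from bench import ctrl
s=ctrl.observe();print(s["t"],s["ee_pos"],s["qpos"].round(2))
rows(s,[(pol(100,-3.6,.115),86.4)])
```

```text
8.5 [0.6241649  0.0170848  0.23553319] [-0.56  0.29  0.61  1.53 -0.17  1.37  1.57]
[0.7, 1.0, 120.5, -0.1, -0.0, -0.0]
```

Request:
jog_arm(
  steps=[
    [0,0,1,40,0,0,0],
    [0,1,1,80,0,0,0],
    [0,1,1,105,0,0,0],
    [0,1,1,120,0,0,0],
    [60,1,1,120,0,0,0],
    [120,1,1,120,0,0,0],
    [165,1,1,120,0,0,0],
    [165,1,1,120,0,0,0],
  ],
  grip_force=25,
)

```text
t: 9.5
ee_pos: [0.6227, 0.0193, 0.1172]
eef_rot: [0.03, 1.0, 0.0, 0.001]
contact_force: [-0.8, 0.2, -0.1]
finger_gap: 0.354
grip_force: 0.0
```

Run:
```python
from h import *; from bench import ctrl
s=ctrl.observe();print(s["t"],s["ee_pos"],s["qpos"].round(2),s["contact_force"])
rows(s,[(pol(100,a,.115),a+90) for a in -3.6-6.5*np.arange(1,9)])
```

```text
9.5 [0.62268594 0.01931447 0.11717155] [-0.54  0.38  0.58  1.68 -0.22  1.15  1.61] [-0.7501649   0.16510623 -0.06254485]
[-0.2, -12.7, 2.2, 0.0, 0.1, 6.6]
[1.7, -23.8, 2.2, 0.0, 0.1, 13.1]
[4.9, -34.7, 2.1, 0.0, 0.1, 19.6]
[9.3, -45.2, 2.1, 0.0, 0.1, 26.1]
[14.9, -55.0, 2.1, 0.1, 0.1, 32.6]
[21.5, -64.2, 2.1, 0.1, 0.1, 39.1]
[29.2, -72.6, 2.1, 0.1, 0.1, 45.6]
[37.7, -80.1, 2.1, 0.1, 0.1, 52.1]
```

Request:
jog_arm(
  steps=[
    [165,0,-12,1,0,0,6.5],
    [165,1.7,-23.5,1,0,0,13],
    [165,4.9,-34.5,1,0,0,19.5],
    [165,9.3,-45,1,0,0,26],
    [165,15,-55,1,0,0,32.5],
    [165,21.5,-64,1,0,0,39],
    [165,29,-72.5,1,0,0,45.5],
    [165,37.5,-80,1,0,0,52],
  ],
)

```text
t: 10.5
ee_pos: [0.5804, -0.0572, 0.1158]
eef_rot: [0.467, 0.884, 0.001, 0.0]
contact_force: [0.9, 2.5, -0.2]
finger_gap: 0.357
grip_force: 1.0
```

Run:
```python
from h import *; from bench import ctrl
s=ctrl.observe();print(s["t"],s["ee_pos"],s["qpos"].round(2),s["contact_force"])
rows(s,[(pol(100,a,.115),a+90) for a in -55.6-6*np.arange(1,9)])
```

```text
10.5 [ 0.58036507 -0.05721018  0.11578688] [-0.61  0.33  0.79  1.79 -0.26  1.13  0.86] [ 0.86455705  2.45512469 -0.17362828]
[-0.3, -11.2, 0.8, 0.1, -0.0, 6.0]
[1.4, -21.6, 0.7, 0.1, -0.1, 12.0]
[4.1, -31.7, 0.7, 0.1, -0.1, 18.0]
[7.8, -41.4, 0.7, 0.1, -0.1, 24.0]
[12.6, -50.8, 0.7, 0.1, -0.1, 30.0]
[18.2, -59.6, 0.7, 0.1, -0.1, 36.0]
[24.8, -67.7, 0.6, 0.1, -0.1, 42.0]
[32.2, -75.1, 0.6, 0.1, -0.1, 48.0]
```

Request:
jog_arm(
  steps=[
    [165,0,-11,0,0,0,6],
    [165,1.4,-21.5,0,0,0,12],
    [165,4,-31.5,0,0,0,18],
    [165,4,-31.5,0,0,0,18],
  ],
)

```text
t: 11.0
ee_pos: [0.5517, -0.0729, 0.1158]
eef_rot: [0.598, 0.802, 0.001, 0.0]
contact_force: [0.1, 0.5, -0.0]
finger_gap: 0.35
grip_force: 0.0
```

Run:
```python
from h import *; from bench import ctrl
s=ctrl.observe();v=s["ee_pos"][:2]-SP;print(s["t"],s["ee_pos"],s["contact_force"],np.degrees(np.arctan2(v[1],v[0])))
rows(s,[(pol(100,a,.115),a+90) for a in -73.6-3*np.arange(1,12)])
```

```text
11.0 [ 0.55166767 -0.07288539  0.11580153] [ 0.08890339  0.46354419 -0.01861572] -73.92974332553919
[1.2, -4.6, 0.8, 0.1, -0.0, 3.2]
[1.6, -9.9, 0.8, 0.1, -0.0, 6.2]
[2.3, -15.1, 0.8, 0.1, -0.0, 9.2]
[3.3, -20.2, 0.8, 0.1, -0.0, 12.2]
[4.5, -25.3, 0.8, 0.1, -0.0, 15.2]
[6.0, -30.3, 0.8, 0.1, -0.0, 18.2]
[7.8, -35.2, 0.8, 0.1, -0.0, 21.2]
[9.8, -40.1, 0.8, 0.1, -0.0, 24.2]
[12.1, -44.8, 0.8, 0.1, -0.0, 27.2]
[14.6, -49.4, 0.8, 0.0, -0.0, 30.2]
[17.3, -53.8, 0.8, 0.0, -0.0, 33.2]
```

Request:
jog_arm(
  steps=[
    [165,1,-5,0,0,0,3],
    [165,1.6,-10,0,0,0,6],
  ],
)

```text
t: 11.25
ee_pos: [0.543, -0.0744, 0.1159]
eef_rot: [0.639, 0.769, 0.001, 0.001]
contact_force: [1.8, -0.2, -0.1]
finger_gap: 0.353
grip_force: 1.1
```

Request:
jog_arm(
  steps=[
    [165,0.2,-5,0,0,0,3],
    [165,0.5,-8,0,0,0,5],
  ],
)

```text
t: 11.5
ee_pos: [0.5347, -0.0755, 0.1159]
eef_rot: [0.672, 0.74, 0.001, 0.001]
contact_force: [2.2, -1.2, -0.3]
finger_gap: 0.353
grip_force: 1.1
```

Request:
jog_arm(
  steps=[
    [165,0.2,-4,0,0,0,2],
    [165,0.4,-7,0,0,0,4],
  ],
)

```text
t: 11.75
ee_pos: [0.5276, -0.076, 0.1158]
eef_rot: [0.698, 0.716, 0.0, 0.001]
contact_force: [2.8, -0.9, 0.9]
finger_gap: 0.349
grip_force: 1.1
```

Request:
jog_arm(
  steps=[
    [165,0.2,-4,0,0,0,2],
    [165,0.4,-7,0,0,0,4],
  ],
)

```text
t: 12.0
ee_pos: [0.5256, -0.0752, 0.1163]
eef_rot: [0.722, 0.692, 0.004, 0.006]
contact_force: [22.2, -1.6, -13.5]
finger_gap: 0.348
grip_force: 10.9
```

Request:
jog_arm(
  steps=[
    [165,0.2,-4,0,0,0,2],
    [165,0.4,-6,0,0,0,3],
  ],
)

```text
t: 12.25
ee_pos: [0.5256, -0.0745, 0.1177]
eef_rot: [0.739, 0.673, 0.009, 0.011]
contact_force: [39.0, -3.0, -28.1]
finger_gap: 0.354
grip_force: 18.8
```

Request:
jog_arm(
  steps=[
    [165,0,6,0,0,0,0],
    [165,0,12,0,0,0,0],
    [165,0,13,0,0,0,0],
    [80,0,13,0,0,0,0],
    [40,0,13,0,0,0,0],
    [0,0,13,0,0,0,0],
    [0,0,13,-30,0,0,0],
    [0,0,13,-70,0,0,0],
  ],
)

```text
t: 13.25
ee_pos: [0.5256, -0.0758, 0.1853]
eef_rot: [0.74, 0.673, -0.001, -0.001]
contact_force: [0.5, 1.0, 0.7]
finger_gap: 0.998
grip_force: 0.0
```

Run:
```python
from h import *; from bench import ctrl
s=ctrl.observe();print(s["t"],s["ee_pos"],s["qpos"].round(2),s["contact_force"])
rows(s,[([.47,-.25,.25],0)])
```

```text
13.25 [ 0.52564366 -0.07575388  0.18530495] [-0.81  0.13  0.98  1.83 -0.12  1.24  0.11] [0.46873228 0.95945968 0.68584368]
[-178.8, -38.9, -64.5, -0.1, 0.0, -5.5]
```

Request:
jog_arm(
  steps=[
    [0,0,0,-35,0,0,0],
    [0,-20,-5,-65,0,0,0],
    [0,-60,-15,-65,0,0,0],
    [0,-100,-22,-65,0,0,0],
    [0,-140,-30,-65,0,0,0],
    [0,-140,-30,-65,0,0,0],
  ],
)

```text
t: 14.0
ee_pos: [0.4816, -0.2163, 0.2506]
eef_rot: [0.742, 0.67, -0.0, 0.0]
contact_force: [0.1, -0.0, 0.0]
finger_gap: 1.0
grip_force: 0.0
```

Run:
```python
from h import *; from bench import ctrl,imaging
s=ctrl.observe();print(s["t"],s["ee_pos"],s["qpos"].round(2))
d={n:imaging.camera(n) for n in("top","scene")}; pickle.dump(d,open("c2.pkl","wb"))
cv2.imwrite("pics/e.png",np.hstack([crop(d["top"],255,215,100,110,4),crop(d["scene"],290,180,100,110,4)]))
```

```text
14.0 [ 0.48161338 -0.21634624  0.25060687] [-0.68  0.06  1.11  1.75 -0.05  1.36  0.33]
```

View pics/e.png

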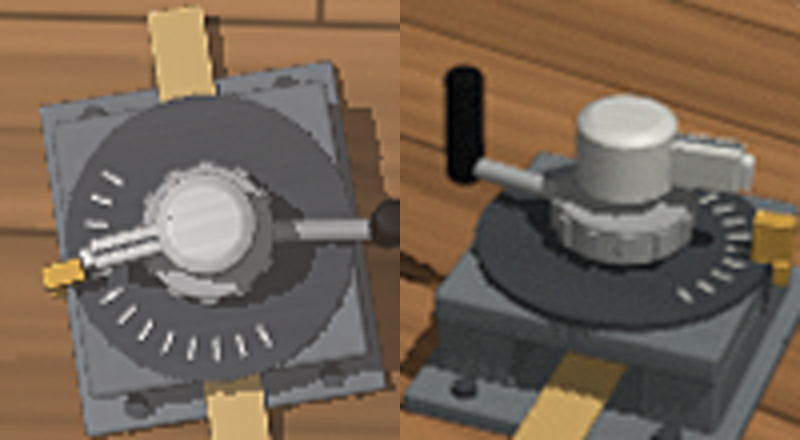

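The pointer still lines up with the marker. The handle has turned about 84° clockwise to a hard stop, where the force jumped from 2 N to 39 N, and the gripper is clear. I'll hand it in.

```bash
python3 -c "
from bench import ctrl; print(ctrl.sign_off())"
```

```text
the job is handed in; nothing more can be done
None
```

The job is handed in at about 14 s of the 54 s limit, but the sign-off gave no verdict: the knob points at the marker within about 1° by the camera, the lock ring is hard against what I take to be its stop, and the arm is clear of everything and never went near the culm, mallet or block.

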